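Put the stray die pin away in the door rack of the tooling cabinet

TASK

One of the two zinc-plated die pins has been left standing on the bench. Swing the door of the small tooling cabinet wide open by its pull handle, at least square to the cabinet, then pick up the stray pin and lower it, without dropping it, into the empty cell of the rack on the inside of the door, so that it stands upright there on its collar. Leave the door wide open, the pin's mate and the bushing in their own cells, and the other things on the bench where they are.

Things in the scene. Friction and masses are not known exactly. Their poses are not given: they have to be found in the camera images.
- cabinet: Small grey steel tooling cabinet, 300 mm wide, 180 mm deep, 240 mm high, fixed: shallow drawer (leave shut) above, door below. Origin: on the bench under the middle of its front edge; x points into the cabinet, y to the hinge side, z up. Its top plate (height 218 to 238 mm) oversails the drawer and door faces by 26 mm, so a tool held straight down is blocked at the pull: come in tilted.
- door (a joint): Door angle about its upright hinge, rad: 0 shut, 1.57 square to the cabinet, stop at 2.0; starts at 0 to 0.05. No latch; light friction (0.2 N m) holds it where left. Door 296 mm wide, 16 mm thick, heights 22 to 172 mm, hung at the cabinet's left edge seen from the robot; the free right edge swings towards the robot, then to the left (clockwise from above).
- door_hinge (a point): Point on the hinge axis, at bench height, in the plane of the door's inner face. Its axes turn with the door: with the door shut they are the cabinet's axes; y runs from the free edge to the hinge, x points out of the door's inner face, z up (the hinge axis).
- pull (a point): Upright D-shaped pull of 14 mm round steel bar on the door's outer face, 80 mm high. The point is the middle of its bar, 118 mm above the bench, 42 mm out from the door face, 262 mm from the hinge axis along the door and 34 mm from the door's free edge. The bar is straight and clear over 30 mm either side of it (z up, along the bar); axes as door_hinge.
- empty_cell (a point): Middle of the floor of the empty cell, nearest the door's free edge, in the rack of three open-topped cells on the door's inner face. Sizes in mm: cells 56 x 56 inside, floor 36 above the bench, dividers 4 thick (outer wall 3) and 45 high; the door panel, up to height 172, is their back wall. Axes as door_hinge. Hidden until the door is open.
- mate_cell (a point): Middle of the floor of the cell nearest the hinge, which holds the pin's mate. Axes as door_hinge.
- bush_cell (a point): Middle of the floor of the middle cell, which holds the bushing. Axes as door_hinge.
- die_pin_mid (a point): Stray zinc-plated die pin standing upright on the bench on its collar (sizes in mm): 135 tall, collar 36 diameter and 16 high at the foot, plain shank 26 diameter above it, chamfered nose over the top 8; about 0.5 kg. The point is on the pin's axis, half-way up (67.5 above the foot); z along the pin towards the nose.
- mate_pin_mid (a point): The pin's mate, the same in size and look, standing in the rack's cell nearest the hinge. Point on its axis half-way up. Leave it in its cell.
- bushing: Plain steel bushing, 38 mm outside diameter, 34 mm high, standing in the rack's middle cell (below the top of the dividers). Origin under its centre. Leave it in its cell.
- hammer_head: Head of a dead blow hammer, without its handle: dark block with a round copper face at each end, 108 mm long, 46 mm wide, 46 mm high, lying on the bench. Origin under its centre, x along its length. Bystander, leave alone.
- coupon: Bent aluminium test coupon (sizes in mm), a 4 thick right-angle strip 40 wide: one leg 77 long flat on the bench, the other 64 high. Origin on the bench under the middle of the long leg, 25 from the upright leg; x along the flat leg away from the upright one. Bystander, leave alone.
- bumper: Black rubber bumper, round, 60 mm diameter at the foot, 44 mm high. Origin under its centre. Bystander, leave alone.
- vee_die: Lower vee die segment of dark steel, 130 mm long, 60 mm wide, 52 mm high, 2.4 kg. Origin under its centre, y along the vee. Bystander, leave alone. A fixed hand press, 115 x 235 mm at the base and up to 480 mm high with its lever, stands some 0.2 m further right, at the bench's right side: keep clear of it.

How it is judged:
By the outcome, as a careful person would: the job done as asked, in the order asked, and still so for the second after the job is handed in, with the robot touching nothing.
It also fails if it takes over 62 s, if anything falls off the work surface, if the arm or the gripper's body presses on something with over 40 N, if the wrist force passes 120 N, or if a joint passes its speed limit or range.

ROBOT

A 6-joint arm with a two-finger parallel gripper is mounted at the origin on the work surface. World frame = base frame: x ahead of the robot, y to its left, z up, the work surface at z = 0. Lengths are in m, angles in rad, forces in N, time in s.
With the tool pointing down it reaches from about 0.3 to 0.875 m from the base axis. Payload 6.4 kg.
Tool frame: the origin (TCP) lies at the very end of the fingers, on their centre line; the grasp point (between the pads) lies ctrl.pinch_z behind it (ctrl.pinch_z is the distance from the TCP to the grasp point, in m); y points along the fingers, z is the direction in which the jaws open and shut, and the axes are right-handed (so a half turn about y gives the same grasp; the last joint's range is limited). The gripper opens to 85 mm and grips with 20 to 120 N. Pads are 22 mm wide; open, the fingers measure 114 mm over their backs; the gripper's body (76 mm by 85 mm) begins 54 mm behind the grasp point. The pads swing forward as they close: fully open they stand 13 mm farther back than shut.
Start: joints at [-1.384, 0.181, 1.607, -0, 1.354, -0.206], TCP at [0.22, -0.531, 0.231] pointing down, gripper open.
Joint ranges: [-2.99, 2.99], [-0.89, 2.07], [0.3, 2.58], [-1.14, 4.28], [0, 2.63], [-3.12, 3.12]. Speed limits (rad/s): [2.57, 2.57, 3.01, 3.14, 3.14, 3.14].

INTERFACE

Orientations are given as a unit quaternion [w, x, y, z].
In Python, from bench import ctrl gives the robot as it stands.
- The arm moves only by the shell command python3 -m pendant 'ROWS'. ROWS is JSON, one flat list of numbers, 7 for each row, row after row: the shift along the world's x, y, z in m, then the turn, a rotation vector about the world's x, y, z in degrees, then the finger opening in m, from 0 to 0.0854. In form: [tx, ty, tz, rx, ry, rz, hand, tx, ty, tz, rx, ry, rz, hand, ...]. A call has 1 to 12 rows; each row shifts and turns the commanded pose from where the row before left it; what a row does not reach is not made up. A row lasts 1/8 s, in which the tool goes at most 62.5 mm and 10.7 degrees, less where a joint would pass 70% of its speed; a pose out of reach is approached as far as the arm can. A call with a gripper value outside its range is refused whole. The fingers move at their own pace and stop on an object; the grip force is fixed at half the most. Time passes only in rows, so rows that do not move let the fingers close. It gives the time, the measured TCP pose, the force and the opening at its end, in the units of the state.
- ctrl.get_obs(): the state, without advancing time (a new reading comes with each control period).
- ctrl.camera(name): name is "scene" or "top"; returns the picture (420x560x3 uint8, red, green, blue); there is no depth.
- ctrl.camera_info(name): a dict with "fx", "fy", "cx", "cy" (pixels), "origin" and "rotation" of the camera in the world. Camera axes: x right, y down, z forward; pixel columns grow to the right and rows downward; lengths in m; the calibration is good to about 2 mm. A picture is of the moment at which its call begins. camera_info takes no time and is no camera call.
- ctrl.hand_in(): hands the job in, once; it reports no verdict.
Trained networks look in the newest picture that a camera, given by its name, has taken for a name from the list of things; names that differ only in an ending like _2 or _b are one class to them, and where a whole thing is asked for, a point or a joint stands for the part that bears it (a point fixed in the world has none). Each returns a list of dicts, best first, with "score" (0 to 1); they miss things now and then, are a little off and sometimes report something else, mostly with a low value. They report only what shows in the picture. A call takes as long as a camera call.
- ctrl.silhouettes(target, camera): "mask" (420x560 bool, what is visible of it) and "bbox" ([left, top, right, bottom] in pixels, round what is visible of it).
The state is a dict: "time_s": time; "q": joint angles; "dq": joint speeds; "joint_efforts": joint torques, N m; "eef_pos": TCP position; "eef_rot": TCP orientation; "wrist_force": force on the tool from outside, world axes, zero at the start; "torque": the same for the moment, N m; "opening": opening from 0.0 (shut) to 1.0 (fully open).
Only numpy, scipy, OpenCV 4.12 (cv2) and the standard library are available. Lean on these libraries where they do the work, as an engineer would, in place of code of your own. Each camera call takes 0.05 s, during which the arm holds its last target.

## Working session

There is one attempt and no reset: what is moved stays moved. The work goes in short steps, Python scripts to look and compute and a shell command to move; the robot and the scene stay as the last step left them, time stands still between calls to the robot, and variables do not carry over. Pictures are saved under pics/ and viewed, and the job is handed in when it is done.

```bash
ls; mkdir -p pics; python3 - <<'E'
from bench import ctrl
import cv2
print(ctrl.get_obs()); print(ctrl.pinch_z)
for n in("scene","top"):
    im=ctrl.camera(n); cv2.imwrite(f"pics/{n}0.png",im[:,:,::-1]); print(n,ctrl.camera_info(n))
    for t in("cabinet","pull","die_pin_mid","vee_die","coupon","bumper","hammer_head"):
        for r in ctrl.silhouettes(t,n)[:3]: print(t,round(r["score"],2),r["bbox"])
E
```

```text
pics
{'time_s': 0.0, 'q': array([-1.38430865e+00,  1.81535626e-01,  1.60801595e+00, -2.79781949e-05,
        1.35379572e+00, -2.06274883e-01]), 'dq': array([ 7.88242911e-04,  9.88945520e-04, -2.27042878e-03,  4.28584057e-04,
       -9.61939409e-04, -2.35044915e-05]), 'joint_efforts': array([-7.34512723e-04, -4.44874978e+01, -3.51339376e+01, -2.85019742e-04,
        9.26261331e-03,  2.67845616e-05]), 'eef_pos': array([ 0.21999255, -0.53064914,  0.23038336]), 'eef_rot': array([ 0.13797023, -0.13797727,  0.69413529, -0.69289443]), 'wrist_force': array([-0.03150022,  0.58197743,  0.16987467]), 'torque': array([-0.03428001, -0.04097523, -0.05197522]), 'opening': 1.0010958401075092}
0.0187
scene {'fx': 383.4768288758679, 'fy': 383.4768288758679, 'cx': 273.9709805322201, 'cy': 209.3658484088726, 'origin': array([0.82457973, 0.02911795, 1.10091769]), 'rotation': array([-0.08805742,  0.53155878,  0.83187968, -0.1329186 ])}
cabinet 0.97 [222.0, 234.1, 388.9, 382.0]
die_pin_mid 0.54 [195.8, 144.5, 217.3, 172.1]
vee_die 0.77 [137.8, 180.9, 165.0, 227.1]
coupon 0.7 [194.2, 212.7, 217.8, 239.7]
coupon 0.68 [223.8, 237.0, 389.6, 382.3]
coupon 0.45 [196.8, 146.6, 215.5, 172.1]
bumper 0.82 [233.6, 126.2, 254.6, 145.1]
hammer_head 0.82 [246.2, 172.7, 274.0, 208.5]
top {'fx': 430.2326353053782, 'fy': 430.2326353053782, 'cx': 279.7893726327753, 'cy': 210.77669722854603, 'origin': array([ 0.44664672, -0.12336532,  1.0626757 ]), 'rotation': array([-0.03290161,  0.71578357, -0.6974219 ,  0.01319341])}
cabinet 0.58 [115.8, 32.0, 281.8, 171.7]
die_pin_mid 0.73 [148.9, 143.5, 278.1, 171.2]
die_pin_mid 0.64 [384.1, 233.2, 412.9, 248.9]
vee_die 0.93 [407.4, 132.8, 460.0, 196.3]
coupon 0.97 [339.5, 156.3, 374.1, 185.0]
bumper 0.86 [355.9, 286.2, 378.7, 313.8]
hammer_head 0.68 [303.8, 210.4, 323.1, 257.9]
```

View pics/scene0.png

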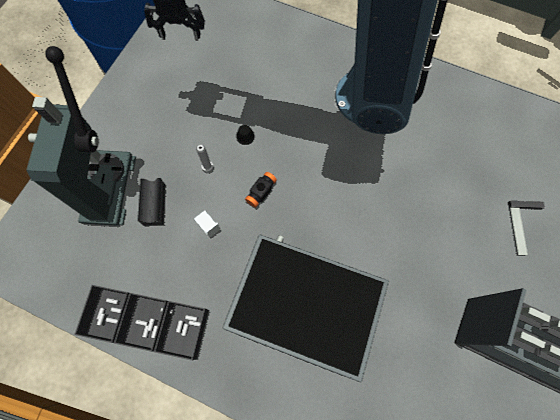

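View pics/top0.png

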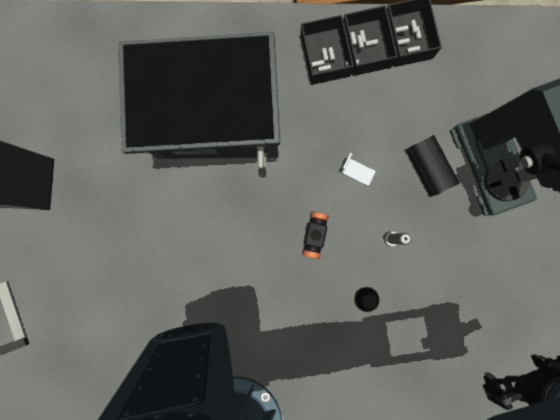

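```bash
cat > h.py <<'E'
import numpy as np, cv2
from scipy.spatial.transform import Rotation as R
from bench import ctrl
np.set_printoptions(precision=4,suppress=True)
def cam(n):
    i=ctrl.camera_info(n); q=np.array(i["rotation"]); M=R.from_quat(q[[1,2,3,0]]).as_matrix() if q.size==4 else q
    return i,M,np.array(i["origin"])
def ray(n,u,v):
    i,M,o=cam(n); d=M@np.array([(u-i["cx"])/i["fx"],(v-i["cy"])/i["fy"],1]); return o,d
def pz(n,u,v,z):
    o,d=ray(n,u,v); return o+d*(z-o[2])/d[2]
def proj(n,P):
    i,M,o=cam(n); c=(np.asarray(P)-o)@M; return np.array([c[...,0]/c[...,2]*i["fx"]+i["cx"],c[...,1]/c[...,2]*i["fy"]+i["cy"]]).T
def tri(a,b):
    o1,d1=ray(*a);o2,d2=ray(*b)
    A=np.stack([d1,-d2],1); s=np.linalg.lstsq(A,o2-o1,rcond=None)[0]
    p,q=o1+s[0]*d1,o2+s[1]*d2; return (p+q)/2,np.linalg.norm(p-q)
E
python3 - <<'E'
from h import *
for c in [(121,39),(273,34),(279,147),(122,153)]: print(pz("top",*c,.238))
print(pz("scene",262,236,.238),pz("scene",388,280,.238),pz("scene",361,381,.238),pz("scene",224,328,.238))
t=cv2.imread("pics/top0.png");s=cv2.imread("pics/scene0.png")
def crop(im,x,y,w,h,k,f): cv2.imwrite(f,cv2.resize(im[y:y+h,x:x+w],None,fx=k,fy=k,interpolation=cv2.INTER_NEAREST))
crop(t,110,20,180,160,4,"pics/c1.png")
crop(s,215,225,180,160,4,"pics/c2.png")
a=t[225:255,375:420];b=s[135:180,185:230]
cv2.imwrite("pics/c3.png",np.hstack([cv2.resize(a,(720,480),interpolation=0)[:,:400*0+720][:, :], ])) 
crop(s,185,135,40,45,12,"pics/c4.png")
E
```

```text
[0.8354 0.2262 0.238 ]
[ 0.8498 -0.0768  0.238 ]
[ 0.6242 -0.0948  0.238 ]
[0.6058 0.2124 0.238 ]
[ 0.6336 -0.0847  0.238 ] [0.6067 0.2145 0.238 ] [0.8264 0.233  0.238 ] [ 0.8519 -0.0716  0.238 ]
```

View pics/c1.png

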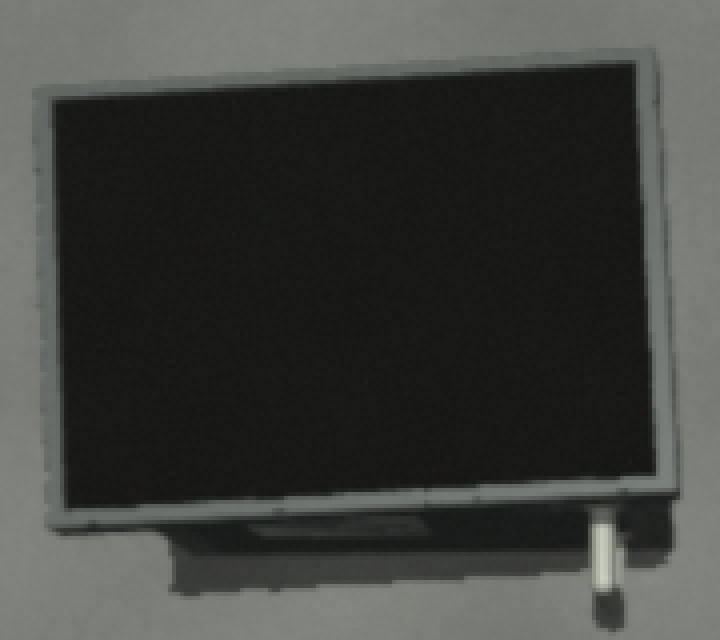

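View pics/c2.png

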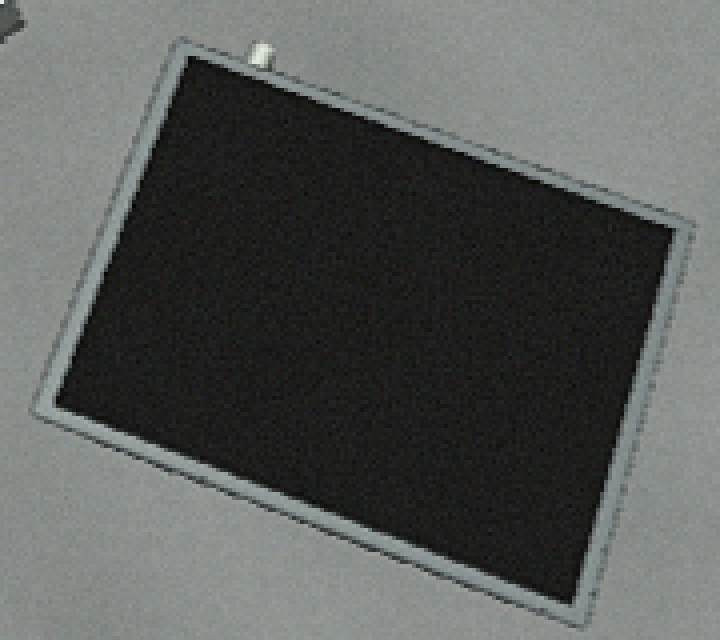

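View pics/c3.png

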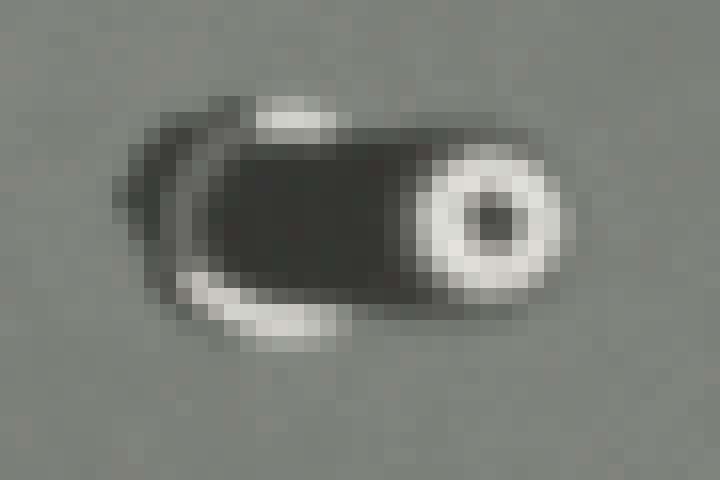

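View pics/c4.png

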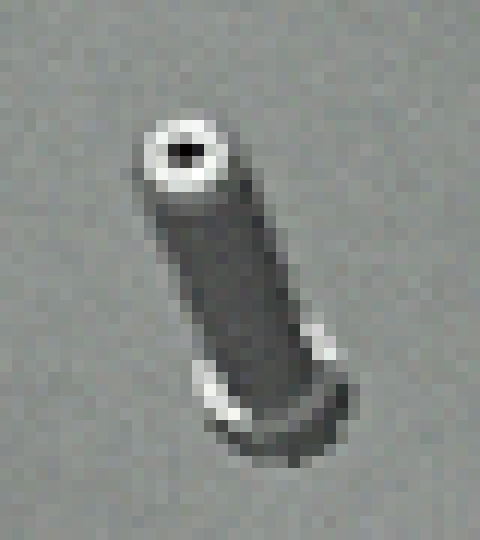

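```bash
python3 - <<'E'
from h import *
from scipy.optimize import least_squares
T=np.array([(118.5,41.5),(273.25,32),(279.25,143),(122,151.5)])
S=np.array([(360.75,381.25),(223.75,328.25),(259.5,234.5),(388,280.25)])
def pts(p,z=.238):
    x,y,a,D,W=p; c,s=np.cos(a),np.sin(a)
    L=np.array([(D,W/2),(D,-W/2),(0,-W/2),(0,W/2)])
    return np.c_[x+c*L[:,0]-s*L[:,1],y+s*L[:,0]+c*L[:,1],np.full(4,z)]
for use in("both","top","scene"):
    def f(p):
        P=pts(p); r=[]
        if use!="scene": r.append(proj("top",P)-T)
        if use!="top": r.append(proj("scene",P)-S)
        return np.ravel(r)
    r=least_squares(f,[.62,.06,.0,.22,.3]); print(use,r.x,np.abs(r.fun).max())
print("pin top",pz("top",405.1,238.4,.135),pz("scene",199.9,147.2,.135),tri(("top",405.1,238.4),("scene",199.9,147.2)))
# pull tip (outer top of bar): top crop (605,592) ; bar width centre
print("pull", pz("top",605/4+109.5,516/4+19.5,.158),pz("top",603/4+109.5,592/4+19.5,.09), pz("scene",262/4+214.5,44/4+224.5,.158))
print("bumper",pz("top",367,299,.02),"hammer",pz("top",316,235,.046),"coupon",pz("top",358,170,.0),"vee",pz("top",433,165,.05), "press",pz("top",455,130,.0),pz("top",487,214,.0))
E
```

```text
both [0.6202 0.0603 0.0809 0.2215 0.3078] 1.5667882033177705
top [0.6204 0.0592 0.078  0.2223 0.3088] 0.282306908334931
scene [0.62   0.0618 0.0842 0.2206 0.3064] 0.23870337504959593
pin top [ 0.4545 -0.3659  0.135 ] [ 0.4525 -0.3658  0.135 ] (array([ 0.4543, -0.3643,  0.1396]), np.float64(0.0007663631777998391))
pull [ 0.6373 -0.0532  0.158 ] [ 0.6077 -0.0481  0.09  ] [ 0.5956 -0.0545  0.158 ]
bumper [ 0.3088 -0.307   0.02  ] hammer [ 0.4577 -0.1809  0.046 ] coupon [ 0.6218 -0.284   0.    ] vee [ 0.6294 -0.4519  0.05  ] press [ 0.7272 -0.5218  0.    ] [ 0.5205 -0.5993  0.    ]
```

```bash
cat >> h.py <<'E'
def tool(psi,phi,flip=1):
    ps,ph=np.radians([psi,phi]); y=np.array([np.cos(ps)*np.sin(ph),np.sin(ps)*np.sin(ph),-np.cos(ph)])
    z=flip*np.array([-np.sin(ps),np.cos(ps),0]); return np.stack([np.cross(y,z),y,z],1)
def cur():
    o=ctrl.get_obs(); q=o["eef_rot"]; return o,R.from_quat(q[[1,2,3,0]]).as_matrix()
A0=.0809; H0=np.array([.6621-.148*np.sin(A0),.0637+.148*np.cos(A0)])
def door(th,loc,z):
    b=A0-th; c,s=np.cos(b),np.sin(b); return np.array([H0[0]+c*loc[0]-s*loc[1],H0[1]+s*loc[0]+c*loc[1],z])
E
python3 - <<'E'
from h import *
o,M=cur(); print(M)
for psi in(0,-20):
  for fl in(1,-1):
    Rv=R.from_matrix(tool(psi,50,fl)@M.T).as_rotvec(degrees=True); print(psi,fl,Rv,np.linalg.norm(Rv))
for th in(0,.02,.04,.05):
    print(th,door(th,(-.058,-.262),.118),"top bot-outer",proj("top",door(th,(-.065,-.262),.078)),"scene top-outer",proj("scene",door(th,(-.065,-.262),.158)))
print("meas top",603/4+109.5,592/4+19.5,"scene",262/4+214.5,42/4+224.5)
E
```

```text
[[-0.9238  0.      0.3828]
 [-0.3828 -0.     -0.9238]
 [ 0.     -1.      0.    ]]
0 1 [-67.2236 -13.3714 144.1612] 159.62532301660818
0 -1 [  9.8194 -49.3387 -21.0507] 54.53312120349375
-20 1 [-63.3621  -1.3824 126.6702] 141.6404417489956
-20 -1 [  1.1201 -51.091  -39.7236] 64.72646306368114
0 [ 0.6135 -0.0546  0.118 ] top bot-outer [263.6746 168.947 ] scene top-outer [277.9391 239.2094]
0.02 [ 0.6082 -0.0538  0.118 ] top bot-outer [263.2074 171.2197] scene top-outer [279.1474 237.5015]
0.04 [ 0.6029 -0.0529  0.118 ] top bot-outer [262.6943 173.4843] scene top-outer [280.3872 235.8225]
0.05 [ 0.6003 -0.0525  0.118 ] top bot-outer [262.4205 174.6133] scene top-outer [281.0187 234.994 ]
meas top 260.25 167.5 scene 280.0 235.0
```

```bash
python3 -m pendant '[0.033,0.05,0,0.11,-5.11,-3.97,0.0854, 0.033,0.05,0,0.11,-5.11,-3.97,0.0854, 0.033,0.05,0,0.11,-5.11,-3.97,0.0854, 0.033,0.05,0,0.11,-5.11,-3.97,0.0854, 0.033,0.05,0,0.11,-5.11,-3.97,0.0854, 0.033,0.05,0,0.11,-5.11,-3.97,0.0854, 0.033,0.05,0,0.11,-5.11,-3.97,0.0854, 0.033,0.05,0,0.11,-5.11,-3.97,0.0854, 0.033,0.05,0,0.11,-5.11,-3.97,0.0854, 0.033,0.045,0,0.11,-5.11,-3.97,0.0854, 0,0,0,0,0,0,0.0854]'; python3 - <<'E'
from h import *
o,M=cur(); print(o["q"],o["eef_pos"]); print(M); print(R.from_matrix(tool(-20,50,-1)@M.T).as_rotvec(degrees=True))
E
```

```text
time_s: 2.17
eef_pos: [0.5177, -0.0826, 0.2254]
eef_rot: [-0.167, -0.357, -0.593, 0.702]
wrist_force: [-0.2, -1.0, 0.9]
opening: 1.0
[-0.4107 -0.3825  2.3262  0.1008  0.4238  1.376 ] [ 0.5177 -0.0826  0.2254]
[[-0.6892  0.6581 -0.3032]
 [ 0.1882 -0.2415 -0.952 ]
 [-0.6997 -0.7131  0.0426]]
[ 0.5171 -6.0338 -2.2161]
```

```bash
python3 -m pendant '[0.011,0.017,-0.02,0.17,-2.0,-0.74,0.0854, 0.011,0.016,-0.02,0.17,-2.0,-0.74,0.0854, 0.011,0.016,-0.02,0.17,-2.0,-0.74,0.0854, 0,0,0,0,0,0,0.0854]'; cat > fk.py <<'E'
import sys
from h import *
import pickle,os
from scipy.optimize import least_squares
def log():
    D=pickle.load(open("log.pkl","rb")) if os.path.exists("log.pkl") else []
    o,M=cur(); D.append((o["q"],o["eef_pos"],M)); pickle.dump(D,open("log.pkl","wb")); return D
def Rz(a): return R.from_euler("z",a).as_matrix()
def Ry(a): return R.from_euler("y",a).as_matrix()
def fkp(q,p,s4=1):
    a1,e,d1,L1,c,L2,Lt=p
    t=np.array([0,0,Lt])
    return Rz(q[0])@(np.array([a1,e,d1])+Ry(q[1])@(np.array([0,0,L1])+Ry(q[2])@(np.array([c,0,L2])+Rz(s4*q[3])@Ry(q[4])@t)))
def fkd(q,s4=1): return Rz(q[0])@Ry(q[1]+q[2])@Rz(s4*q[3])@Ry(q[4])@np.array([0,0,1.])
E
python3 - <<'E'
from fk import *
D=log(); o,M=cur(); print(o["q"],o["eef_pos"],o["wrist_force"]);print(M)
print(fkd(o["q"]),fkd(o["q"],-1),M[:,1])
print("rot left",R.from_matrix(tool(-20,50,-1)@M.T).as_rotvec(degrees=True))
im=ctrl.camera("top");cv2.imwrite("pics/t1.png",im[:,:,::-1])
E
```

```text
time_s: 2.68
eef_pos: [0.5398, -0.0552, 0.1805]
eef_rot: [-0.172, -0.396, -0.575, 0.695]
wrist_force: [-0.0, 0.7, -0.5]
opening: 1.002
[-0.2714 -0.2034  2.3466 -0.4889  0.1761  2.0936] [ 0.5398 -0.0552  0.1805] [-0.0127  0.7034 -0.5408]
[[-0.6275  0.6945 -0.352 ]
 [ 0.2163 -0.2787 -0.9357]
 [-0.748  -0.6633  0.0246]]
[ 0.6945 -0.2787 -0.6633] [ 0.7386 -0.1202 -0.6633] [ 0.6945 -0.2787 -0.6633]
rot left [ 0.7801 -1.9593  0.6328]
```

View pics/t1.png

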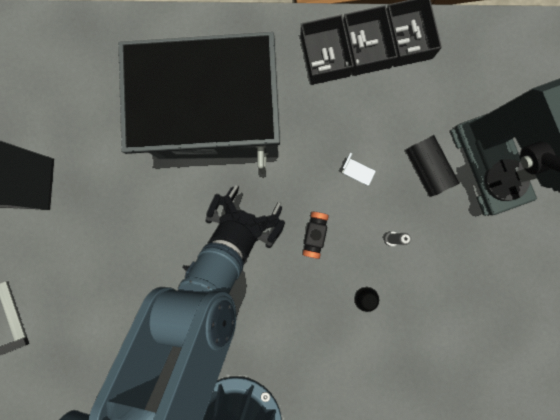

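```bash
python3 - <<'E'
from h import *
o,M=cur()
rv=R.from_matrix(tool(-18,38,-1)@M.T).as_rotvec(degrees=True); print(rv)
d=tool(-18,38)[:,1]; g=np.array([.6016,-.0527,.118])+.0225*d; print(g,g-.08*d-o["eef_pos"],.08*d)
E
```

```text
[4.7611 9.466  2.4933]
[ 0.6148 -0.057   0.1003] [ 0.0277  0.0136 -0.018 ] [ 0.0468 -0.0152 -0.063 ]
```

```bash
python3 -m pendant '[0.014,0.007,-0.009,2.4,4.7,1.2,0.0854, 0.014,0.007,-0.009,2.4,4.7,1.3,0.0854, 0,0,0,0,0,0,0.0854]'; python3 - <<'E'
from fk import *
log(); o,M=cur(); print(o["q"],o["eef_pos"]);
print("rot left",R.from_matrix(tool(-18,38,-1)@M.T).as_rotvec(degrees=True))
d=tool(-18,38)[:,1]; g=np.array([.6016,-.0527,.118])+.0225*d; print(g-o["eef_pos"])
E
```

```text
time_s: 3.1
eef_pos: [0.5708, -0.0417, 0.1658]
eef_rot: [-0.124, -0.335, -0.624, 0.695]
wrist_force: [-0.7, 0.1, -0.1]
opening: 0.997
[-0.2641 -0.0828  2.1842 -0.0781  0.3726  1.6857] [ 0.5708 -0.0417  0.1658]
rot left [-0.1057  0.3877  0.0352]
[ 0.044  -0.0153 -0.0656]
```

```bash
python3 -m pendant '[0.009,-0.003,-0.013,0,0,0,0.0854, 0.009,-0.003,-0.013,0,0,0,0.0854, 0.009,-0.003,-0.013,0,0,0,0.0854, 0.009,-0.003,-0.013,0,0,0,0.0854, 0.009,-0.003,-0.013,0,0,0,0.0854, 0,0,0,0,0,0,0.0854]'; python3 - <<'E'
from fk import *
log(); o,M=cur(); print(o["q"],o["eef_pos"],o["wrist_force"]);
im=ctrl.camera("top");cv2.imwrite("pics/t2.png",cv2.resize(im[100:240,170:350,::-1],None,fx=4,fy=4))
E
```

```text
time_s: 3.85
eef_pos: [0.6124, -0.0558, 0.0978]
eef_rot: [-0.123, -0.333, -0.625, 0.695]
wrist_force: [-0.1, -0.7, 0.3]
opening: 1.002
[-0.27    0.1616  2.1098 -0.1256  0.2077  1.7307] [ 0.6124 -0.0558  0.0978] [-0.0554 -0.6926  0.2756]
```

View pics/t2.png

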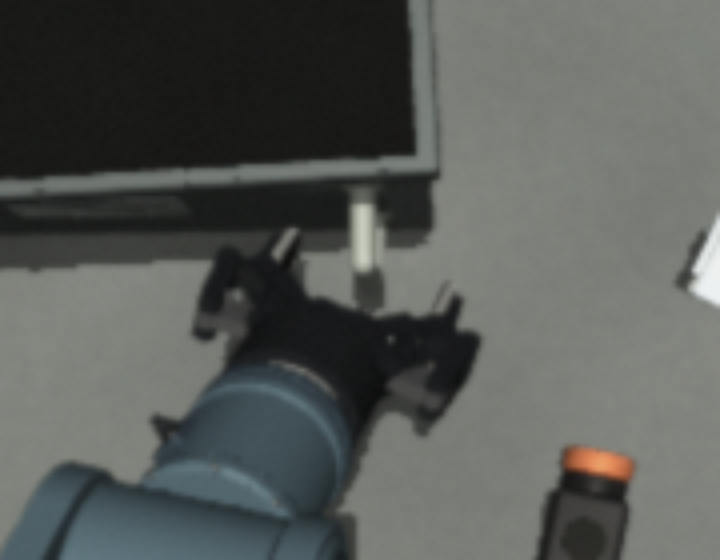

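```bash
python3 -m pendant '[0,0,0,0,0,0,0.005, 0,0,0,0,0,0,0.005, 0,0,0,0,0,0,0.005, 0,0,0,0,0,0,0.005, 0,0,0,0,0,0,0.005, 0,0,0,0,0,0,0.005]'; python3 - <<'E'
from fk import *
o,M=cur(); print(o["q"],o["eef_pos"],o["wrist_force"],o["opening"]*.0854); g=o["eef_pos"]-.0187*M[:,1]; print(g)
for th in(0,.02,.04,.05,.06):print(th,door(th,(-.058,-.262),.118))
im=ctrl.camera("top");cv2.imwrite("pics/t3.png",cv2.resize(im[100:240,170:350,::-1],None,fx=4,fy=4))
E
```

```text
time_s: 4.65
eef_pos: [0.6137, -0.0571, 0.099]
eef_rot: [-0.123, -0.334, -0.624, 0.696]
wrist_force: [-2.7, -9.8, 2.0]
opening: 0.147
[-0.2711  0.1615  2.1074 -0.1278  0.2085  1.7322] [ 0.6137 -0.0571  0.099 ] [-2.6953 -9.7796  2.0487] 0.012566704517534178
[ 0.6027 -0.0535  0.1137]
0 [ 0.6135 -0.0546  0.118 ]
0.02 [ 0.6082 -0.0538  0.118 ]
0.04 [ 0.6029 -0.0529  0.118 ]
0.05 [ 0.6003 -0.0525  0.118 ]
0.06 [ 0.5976 -0.0519  0.118 ]
```

View pics/t3.png

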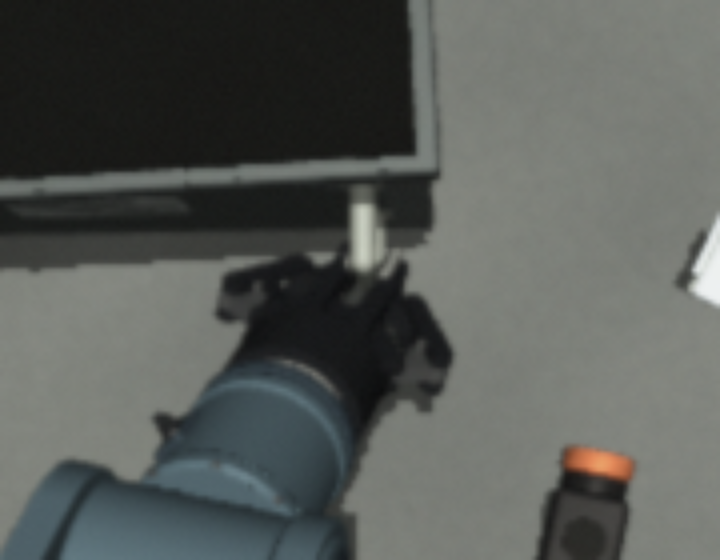

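```bash
cat >> fk.py <<'E'
def fit():
    D=pickle.load(open("log.pkl","rb"))
    D=D+[(np.array([-1.38430865,.181535626,1.60801595,-2.8e-5,1.35379572,-.20627]),np.array([.21999,-.53065,.23038]),None)]
    f=lambda p:np.ravel([fkp(q,p)-x for q,x,_ in D])
    r=least_squares(lambda p:np.r_[f(p),1e-3*(p-[.05,.1,.2,.4,0,.35,.25])],[.05,.1,.2,.4,0,.35,.25]); return r.x,np.abs(f(r.x)).max()
def ikq(p,x,M,q0):
    def f(q): 
        return np.r_[(fkp(q,p)-x)*10,fkd(q)-M[:,1],q6ori(q)@M[:,2]*0+(q6ori(q)[:,2]-M[:,2])]
    lo=[-2.99,-.89,.3,-1.14,0,-3.12];hi=[2.99,2.07,2.58,4.28,2.63,3.12]
    r=least_squares(f,np.clip(q0,np.array(lo)+1e-3,np.array(hi)-1e-3),bounds=(lo,hi)); return r.x,np.abs(r.fun).max()
def fullR(q): return Rz(q[0])@Ry(q[1]+q[2])@Rz(q[3])@Ry(q[4])@Rz(q[5])
E
python3 - <<'E'
from fk import *
D=log(); p,e=fit(); print(p,e)
for q,x,M in D: 
    print(fullR(q).T@M)
E
```

```text
[0.     0.1178 0.3134 0.4382 0.0855 0.5145 0.3189] 3.109069401929787e-06
[[ 0.  0. -1.]
 [-1.  0. -0.]
 [ 0.  1.  0.]]
[[ 0.  0. -1.]
 [-1.  0. -0.]
 [ 0.  1.  0.]]
[[-0.  0. -1.]
 [-1. -0.  0.]
 [-0.  1.  0.]]
[[ 0.  0. -1.]
 [-1.  0. -0.]
 [ 0.  1.  0.]]
```

```bash
cat >> fk.py <<'E'
C6=np.array([[0,0,-1],[-1,0,0],[0,1,0.]])
def ik(x,M,q0,p=None):
    p=fit()[0] if p is None else p
    lo=np.array([-2.99,-.89,.3,-1.14,0,-3.12]);hi=np.array([2.99,2.07,2.58,4.28,2.63,3.12])
    f=lambda q:np.r_[(fkp(q,p)-x)*5,(fullR(q)@C6-M).ravel()]
    r=least_squares(f,np.clip(q0,lo+1e-3,hi-1e-3),bounds=(lo,hi)); return r.x,np.abs(r.fun).max()
def rows(P,Ms,x0,M0):
    out=[]
    for x,M in zip(P,Ms):
        out.append(np.r_[x-x0,R.from_matrix(M@M0.T).as_rotvec(degrees=True)]); x0,M0=x,M
    return np.array(out)
def maxv(Q): print("max dq/row",np.abs(np.diff(Q,axis=0)).max(0)*8)
E
cat > open.py <<'E'
from fk import *
o,M=cur(); p=fit()[0]
g0=o["eef_pos"]-.0187*M[:,1]; r0=g0[:2]-H0; rad=np.hypot(*r0); a0=np.arctan2(r0[1],r0[0]); print(rad,g0)
th0=.045;n=18
ths=np.linspace(th0,1.78,n+1)[1:]
P=[];Ms=[];Q=[o["q"]]
for k,th in enumerate(ths):
    s=(th-th0)/(1.78-th0)
    T=tool(-18+s*(-82+18),38-13*min(1,s*1.5),-1)
    a=a0-(th-th0); g=np.r_[H0+rad*np.array([np.cos(a),np.sin(a)]),g0[2]]
    P.append(g+.0187*T[:,1]);Ms.append(T); q,e=ik(P[-1],T,Q[-1],p);Q.append(q); print(k+1,round(th,2),P[-1],q,round(e,5))
maxv(Q)
print(np.array2string(rows(P,Ms,o["eef_pos"],M),formatter={'float':lambda v:"%.4f"%v if abs(v)<.1 else "%.2f"%v}))
E
python3 open.py
```

```text
0.2688848583070412 [ 0.6027 -0.0535  0.1137]
1 0.14 [ 0.5879 -0.0518  0.0987] [-0.246   0.1191  2.1456 -0.3222  0.2489  1.9881] 0.0
2 0.24 [ 0.5628 -0.0441  0.0985] [-0.2136  0.0792  2.1808 -0.4607  0.2977  2.1969] 0.0
3 0.33 [ 0.5386 -0.0341  0.0983] [-0.1736  0.0431  2.2102 -0.5519  0.3565  2.3657] 0.0
4 0.43 [ 0.5154 -0.0217  0.0981] [-0.1256  0.0123  2.2328 -0.6087  0.4226  2.5076] 0.0
5 0.53 [ 0.4936 -0.0072  0.0979] [-0.0702 -0.0115  2.2478 -0.6408  0.494   2.6325] 0.0
6 0.62 [0.4733 0.0093 0.0977] [-0.0084 -0.0271  2.2545 -0.6547  0.5684  2.7469] 0.0
7 0.72 [0.4547 0.0277 0.0976] [ 0.0582 -0.0335  2.2525 -0.6549  0.6437  2.8545] 0.0
8 0.82 [0.438  0.0478 0.0974] [ 0.1273 -0.0305  2.2417 -0.6442  0.7177  2.957 ] 0.0
9 0.91 [0.4233 0.0694 0.0972] [ 0.1965 -0.0183  2.2224 -0.6248  0.7887  3.055 ] 0.0
10 1.01 [0.4108 0.0923 0.0971] [ 0.2527 -0.005   2.1958 -0.5823  0.8538  3.12  ] 0.00889
11 1.11 [0.4005 0.1164 0.0969] [ 0.2794 -0.0005  2.166  -0.5042  0.9088  3.12  ] 0.03952
12 1.2 [0.3926 0.1412 0.0967] [ 0.2999  0.0107  2.1332 -0.4299  0.9557  3.12  ] 0.07252
13 1.3 [0.3873 0.1
[... 649 characters left out ...]
56]
 [-0.0242 0.0101 -0.0002 0.49 0.97 -3.56]
 [-0.0231 0.0123 -0.0002 0.55 0.93 -3.56]
 [-0.0218 0.0145 -0.0002 0.61 0.90 -3.56]
 [-0.0203 0.0165 -0.0002 0.66 0.86 -3.56]
 [-0.0186 0.0184 -0.0002 0.71 0.82 -3.56]
 [-0.0167 0.0201 -0.0002 0.76 0.77 -3.56]
 [-0.0147 0.0216 -0.0002 0.81 0.72 -3.56]
 [-0.0125 0.0229 -0.0002 0.85 0.67 -3.56]
 [-0.0103 0.0240 -0.0002 0.89 0.62 -3.56]
 [-0.0079 0.0249 -0.0002 0.93 0.56 -3.56]
 [-0.0053 0.0252 0.0000 -0.0000 -0.0000 -3.56]
 [-0.0028 0.0256 0.0000 -0.0000 -0.0000 -3.56]
 [-0.0004 0.0257 0.0000 0.0000 -0.0000 -3.56]
 [0.0021 0.0256 0.0000 -0.0000 -0.0000 -3.56]
 [0.0046 0.0253 0.0000 0.0000 0.0000 -3.56]
 [0.0070 0.0247 0.0000 -0.0000 -0.0000 -3.56]]
```

```bash
python3 - <<'E'
from h import *
o,M=cur();d=M[:,1];print(d,-10*d,.08*d)
E
python3 -m pendant '[0,0,0,0,0,0,0.0854, 0,0,0,0,0,0,0.0854, 0,0,0,0,0,0,0.0854, 0,0,0,0,0,0,0.0854, -0.012,0.004,0.016,0,0,0,0.0854, -0.012,0.004,0.016,0,0,0,0.0854, -0.012,0.004,0.016,0,0,0,0.0854, -0.012,0.004,0.016,0,0,0,0.0854]'
```

```text
[ 0.5879 -0.1908 -0.7861] [-5.8793  1.9076  7.861 ] [ 0.047  -0.0153 -0.0629]
time_s: 5.7
eef_pos: [0.5651, -0.0391, 0.1629]
eef_rot: [-0.123, -0.333, -0.625, 0.695]
wrist_force: [0.6, 0.1, 0.3]
opening: 1.001
```

```bash
python3 -m pendant '[0,0,0,-5.9,1.9,7.85,0.0854, 0,0,0,-5.9,1.9,7.85,0.0854, 0,0,0,-5.9,1.9,7.85,0.0854, 0,0,0,-5.9,1.9,7.85,0.0854, 0,0,0,-5.9,1.9,7.85,0.0854, 0,0,0,-5.9,1.9,7.85,0.0854, 0,0,0,-5.9,1.9,7.85,0.0854, 0,0,0,-5.9,1.9,7.85,0.0854, 0,0,0,-5.9,1.9,7.85,0.0854, 0,0,0,-5.9,1.9,7.85,0.0854, 0,0,0,-5.9,1.9,7.85,0.0854, 0,0,0,-5.9,1.9,7.85,0.0854]' && python3 -m pendant '[0,0,0,-5.9,1.9,7.85,0.05, 0,0,0,-5.9,1.9,7.85,0.05, 0,0,0,-5.9,1.9,7.85,0.05, 0,0,0,-5.9,1.9,7.85,0.05, 0,0,0,-5.9,1.9,7.85,0.05, 0,0,0,-5.9,1.9,7.85,0.05, 0,0,0,0,0,0,0.05]'; python3 - <<'E'
from fk import *
log(); o,M=cur(); print(o["q"],o["eef_pos"]);
print("rot left",R.from_matrix(tool(-18,38,1)@M.T).as_rotvec(degrees=True))
d=M[:,1];print(d); g=np.array([.6026,-.0527,.116])+.0215*d; print(g-o["eef_pos"])
E
```

```text
time_s: 7.2
eef_pos: [0.5655, -0.0392, 0.1624]
eef_rot: [-0.602, 0.437, -0.202, 0.636]
wrist_force: [-0.8, 0.5, 0.3]
opening: 1.0
time_s: 8.07
eef_pos: [0.5655, -0.0392, 0.1624]
eef_rot: [-0.624, 0.695, 0.125, 0.335]
wrist_force: [-0.3, 0.0, -0.1]
opening: 0.58
[-0.2601 -0.0891  2.1995 -0.0911  0.3621 -1.4404] [ 0.5655 -0.0392  0.1624]
rot left [-0.0137  0.4804  0.0768]
[ 0.5919 -0.1909 -0.7831]
[ 0.0499 -0.0176 -0.0633]
```

```bash
python3 -m pendant '[0.010,-0.0035,-0.0125,0,0,0,0.05, 0.010,-0.004,-0.0125,0,0,0,0.05, 0.010,-0.004,-0.0125,0,0,0,0.05, 0.010,-0.004,-0.0125,0,0,0,0.05, 0.010,-0.0035,-0.0125,0,0,0,0.05, 0,0,0,0,0,0,0.01, 0,0,0,0,0,0,0.005, 0,0,0,0,0,0,0.005, 0,0,0,0,0,0,0.005, 0,0,0,0,0,0,0.005]'; sed -i 's/,-1)$/,1)/' open.py; python3 open.py
```

```text
time_s: 9.32
eef_pos: [0.6154, -0.0578, 0.1002]
eef_rot: [-0.624, 0.695, 0.126, 0.335]
wrist_force: [-1.1, 5.2, 0.7]
opening: 0.149
0.26936368854557446 [ 0.6043 -0.0542  0.1149]
1 0.14 [ 0.5894 -0.0527  0.0999] [-0.2473  0.1195  2.1418 -0.315   0.252  -1.1619] 0.0
2 0.24 [ 0.5642 -0.0452  0.0997] [-0.2156  0.0792  2.1773 -0.4526  0.3002 -0.9544] 0.0
3 0.33 [ 0.5399 -0.0352  0.0995] [-0.1761  0.0427  2.2071 -0.5442  0.3583 -0.7858] 0.0
4 0.43 [ 0.5166 -0.023   0.0993] [-0.1288  0.0115  2.2302 -0.6018  0.4239 -0.6437] 0.0
5 0.53 [ 0.4947 -0.0086  0.0991] [-0.074  -0.0129  2.2458 -0.6349  0.4949 -0.5185] 0.0
6 0.62 [0.4742 0.0078 0.0989] [-0.0127 -0.0291  2.2531 -0.6498  0.569  -0.4037] 0.0
7 0.72 [0.4555 0.0261 0.0988] [ 0.0534 -0.0362  2.2518 -0.651   0.6441 -0.2956] 0.0
8 0.82 [0.4386 0.0462 0.0986] [ 0.1223 -0.0338  2.2417 -0.6412  0.7181 -0.1926] 0.0
9 0.91 [0.4237 0.0677 0.0984] [ 0.1915 -0.0223  2.223  -0.6226  0.7891 -0.0939] 0.0
10 1.01 [0.411  0.0906 0.0982] [ 0.2586 -0.0025  2.1963 -0.5971  0.8556  0.0002] 0.0
11 1.11 [0.4006 0.1146 0.0981] [ 0.3217  0.0244  2.1622 -0.5662  0
[... 747 characters left out ...]
56]
 [-0.0243 0.0099 -0.0002 0.49 0.97 -3.56]
 [-0.0233 0.0122 -0.0002 0.55 0.93 -3.56]
 [-0.0220 0.0144 -0.0002 0.61 0.90 -3.56]
 [-0.0204 0.0164 -0.0002 0.66 0.86 -3.56]
 [-0.0187 0.0183 -0.0002 0.71 0.82 -3.56]
 [-0.0169 0.0200 -0.0002 0.76 0.77 -3.56]
 [-0.0149 0.0216 -0.0002 0.81 0.72 -3.56]
 [-0.0127 0.0229 -0.0002 0.85 0.67 -3.56]
 [-0.0104 0.0240 -0.0002 0.89 0.62 -3.56]
 [-0.0080 0.0249 -0.0002 0.93 0.56 -3.56]
 [-0.0055 0.0252 0.0000 -0.0000 -0.0000 -3.56]
 [-0.0030 0.0256 0.0000 -0.0000 -0.0000 -3.56]
 [-0.0005 0.0258 0.0000 0.0000 -0.0000 -3.56]
 [0.0020 0.0257 0.0000 -0.0000 -0.0000 -3.56]
 [0.0044 0.0254 0.0000 0.0000 0.0000 -3.56]
 [0.0069 0.0248 0.0000 -0.0000 -0.0000 -3.56]]
```

```bash
python3 -m pendant '[-0.013,0.0025,0,0.2,0.75,-1.8,0.005, -0.013,0.0026,0,0.2,0.75,-1.8,0.005, -0.0252,0.0075,0,0.43,0.99,-3.56,0.005, -0.0243,0.0099,0,0.49,0.97,-3.56,0.005, -0.0233,0.0122,0,0.55,0.93,-3.56,0.005]'
```

```text
time_s: 9.95
eef_pos: [0.5162, -0.0226, 0.0999]
eef_rot: [-0.593, 0.706, 0.008, 0.386]
wrist_force: [11.3, 14.9, -15.9]
opening: 0.147
```

```bash
python3 -m pendant '[-0.022,0.0144,-0.0002,0.61,0.9,-3.56,0.005, -0.0204,0.0164,-0.0002,0.66,0.86,-3.56,0.005, -0.0187,0.0183,-0.0002,0.71,0.82,-3.56,0.005, -0.0169,0.02,-0.0002,0.76,0.77,-3.56,0.005, -0.0149,0.0216,-0.0002,0.81,0.72,-3.56,0.005]'; python3 - <<'E'
from h import *
im=ctrl.camera("top");cv2.imwrite("pics/t4.png",im[:,:,::-1])
im=ctrl.camera("scene");cv2.imwrite("pics/s4.png",im[:,:,::-1])
E
```

```text
time_s: 10.58
eef_pos: [0.4241, 0.068, 0.0994]
eef_rot: [-0.548, 0.693, -0.134, 0.448]
wrist_force: [10.1, 2.7, -13.1]
opening: 0.143
```

View pics/t4.png

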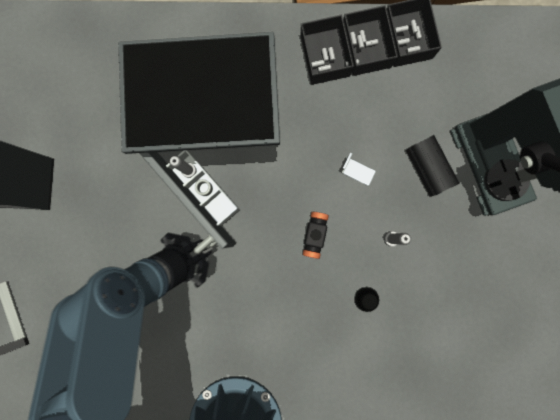

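View pics/s4.png

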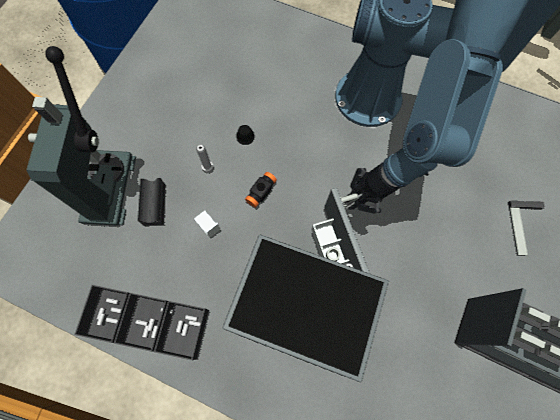

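Door is about half open, gripped, and the rack with mate (179,163), bushing (205,187) and empty cell (222,207) is visible in the top picture.

```bash
python3 -m pendant '[-0.0127,0.0229,0,0.85,0.67,-3.56,0.005, -0.0104,0.024,0,0.89,0.62,-3.56,0.005, -0.008,0.0249,0,0.93,0.56,-3.56,0.005, -0.0055,0.0252,0,0,0,-3.56,0.005, -0.003,0.0256,0,0,0,-3.56,0.005, -0.0005,0.0258,0,0,0,-3.56,0.005, 0.002,0.0257,0,0,0,-3.56,0.005, 0.0044,0.0254,0,0,0,-3.56,0.005, 0.004,0.0145,0,0,0,-2,0.005, 0.003,0.011,0,0,0,-1.5,0.005, 0,0,0,0,0,0,0.005]'; python3 - <<'E'
from fk import *
o,M=cur(); print(o["q"],M[:,1], o["wrist_force"])
im=ctrl.camera("top");cv2.imwrite("pics/t5.png",im[:,:,::-1])
E
```

```text
time_s: 12.05
eef_pos: [0.3975, 0.2921, 0.0989]
eef_rot: [-0.42, 0.621, -0.338, 0.568]
wrist_force: [-0.2, -0.9, 0.4]
opening: 0.143
[ 0.6347  0.3674  1.7348 -0.3974  1.2816  0.6581] [ 0.0574 -0.4184 -0.9064] [-0.1875 -0.9465  0.4231]
```

View pics/t5.png

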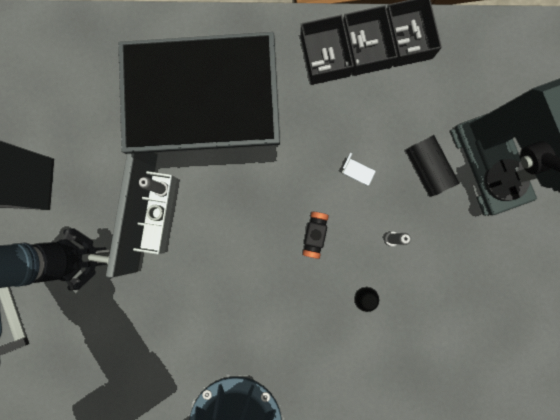

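```bash
python3 -m pendant '[0,0,0,0,0,0,0.06, 0,0,0,0,0,0,0.06, 0,0,0,0,0,0,0.06, 0,0,0,0,0,0,0.06, -0.001,0.006,0.014,0,0,0,0.06, -0.002,0.012,0.027,0,0,0,0.06, -0.002,0.012,0.027,0,0,0,0.06, -0.002,0.014,0.031,0,0,0,0.06, 0,0.014,0.04,0,0,0,0.06, 0,0,0.05,0,0,0,0.06, 0,0,0.02,0,0,0,0.06]'; python3 - <<'E'
from fk import *
o,M=cur(); print(o["q"],o["eef_pos"])
t=ctrl.camera("top");cv2.imwrite("pics/t6.png",cv2.resize(t[130:290,90:210,::-1],None,fx=5,fy=5,interpolation=0)[:600*2])
for n in("die_pin_mid","mate_pin_mid","bushing"):
    for r in ctrl.silhouettes(n,"top")[:3]: print(n,round(r["score"],2),r["bbox"])
s=ctrl.camera("scene");cv2.imwrite("pics/s6.png",cv2.resize(s[170:290,290:410,::-1],None,fx=5,fy=5,interpolation=0))
i=cv2.imread("pics/t6.png");print(i.shape);cv2.imwrite("pics/t6.png",cv2.resize(t[140:290,95:195,::-1],None,fx=4,fy=4,interpolation=0))
E
```

```text
time_s: 13.48
eef_pos: [0.3908, 0.3513, 0.3122]
eef_rot: [-0.422, 0.619, -0.338, 0.569]
wrist_force: [0.4, -0.5, -1.2]
opening: 0.7
[ 0.7219  0.2196  1.457  -0.3634  1.7016  0.5792] [0.3908 0.3513 0.3122]
die_pin_mid 0.82 [383.2, 233.0, 410.7, 248.5]
mate_pin_mid 0.79 [139.2, 174.6, 167.6, 195.9]
bushing 0.59 [146.7, 203.9, 166.8, 219.0]
(800, 600, 3)
```

View pics/t6.png

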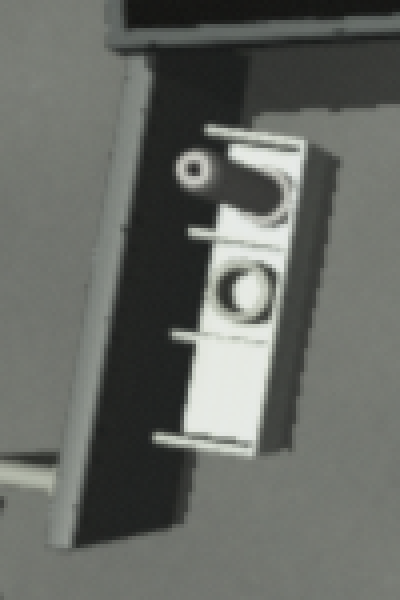

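View pics/s6.png

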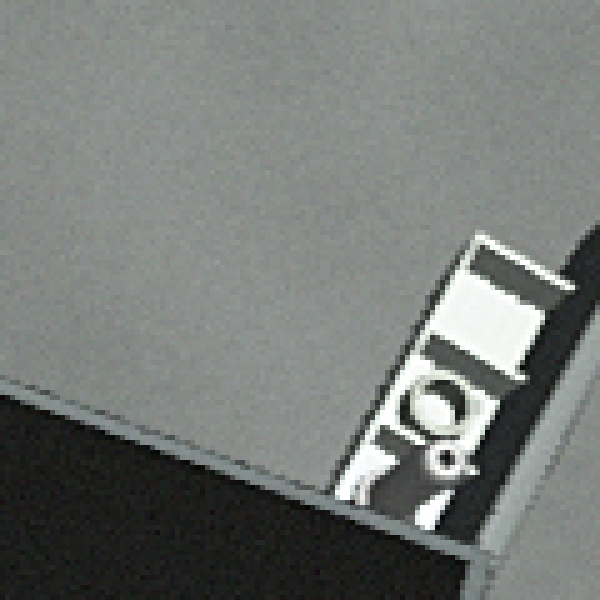

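```bash
python3 - <<'E'
from h import *
t=lambda x,y,z:pz("top",x/4+94.6,y/4+139.6,z); s=lambda x,y,z:pz("scene",x/5+289.6,y/5+169.6,z)
a,b=t(77,547,.172),t(152,60,.172); d=b-a; yaw=np.degrees(np.arctan2(d[1],d[0])); print("door in-edge",a,b,"yaw y-axis",yaw,"th",np.radians(90+np.degrees(A0)-yaw))
for z in (.081,): print("cell",t(212,390,z),s(502,311,z), tri(("top",212/4+94.6,390/4+139.6),("scene",502/5+289.6,311/5+169.6)))
r1,r4=t(205,130,.081),t(153,437,.081);print(r1,r4,np.linalg.norm(r1-r4), np.degrees(np.arctan2(*(r1-r4)[[1,0]])))
print("walls outer",t(305,140,.081),t(257,452,.081))
print("mate nose",t(193,168,.171),s(445,460,.171),"floor cell0? bushing top",t(247,290,.070),s(437,402,.07))
for th in(1.72,1.75,1.78,1.81): print(th,door(th,(.0,-.296),.172)[:2],door(th,(.028,-.235),.036))
E
```

```text
door in-edge [0.3594 0.2432 0.172 ] [0.6156 0.2165 0.172 ] yaw y-axis -5.9407474558613975 th 1.7553819299291544
cell [0.4422 0.207  0.081 ] [0.4399 0.2092 0.081 ] (array([0.4417, 0.2073, 0.0839]), np.float64(0.0027943457747872155))
[0.5925 0.2181 0.081 ] [0.4144 0.2398 0.081 ] 0.17944558426587676 -6.936836906209438
walls outer [0.588  0.1595 0.081 ] [0.4075 0.1793 0.081 ]
mate nose [0.5589 0.1923 0.171 ] [0.5571 0.193  0.171 ] floor cell0? bushing top [0.5008 0.1928 0.07  ] [0.4996 0.1959 0.07  ]
1.72 [0.3548 0.2314] [0.4138 0.1993 0.036 ]
1.75 [0.3556 0.2403] [0.4135 0.2064 0.036 ]
1.78 [0.3566 0.2491] [0.4135 0.2135 0.036 ]
1.81 [0.3578 0.2579] [0.4137 0.2206 0.036 ]
```

```bash
python3 - <<'E'
from fk import *
o,M=cur();p=fit()[0]
for psi in(-96.3,83.7):
    q,e=ik(np.array([.441,.204,.25]),tool(psi,0),o["q"],p);print(psi,q,e)
    for pp in(-150,-120,-96,-60,-40,0):
        q2,e2=ik(np.array([.4535,-.3658,.2]),tool(pp+(0 if psi<0 else 180),0),q,p);print("  pick",pp,q2,e2)
T=tool(-60,0); print(R.from_matrix(T@M.T).as_rotvec(degrees=True)); 
T=tool(-96.3,0); print(R.from_matrix(T@M.T).as_rotvec(degrees=True),o["eef_pos"])
E
```

```text
-96.3 [ 0.1884 -0.0393  1.8027 -0.      1.3783  0.2984] 2.7124193174571854e-12
  pick -150 [-0.8823  0.2265  1.6182  0.      1.2968  0.1649] 1.1126821686247013e-10
  pick -120 [-0.8823  0.2265  1.6182  0.      1.2968 -0.3587] 2.6141366848975167e-10
  pick -96 [-0.8823  0.2265  1.6182  0.      1.2968 -0.7776] 6.070977054406512e-10
  pick -60 [-0.8823  0.2265  1.6182  0.      1.2968 -1.4059] 6.649042427753216e-11
  pick -40 [-0.8823  0.2265  1.6182  0.      1.2968 -1.755 ] 4.796134989021252e-11
  pick 0 [-0.8823  0.2265  1.6182 -0.      1.2968 -2.4531] 2.1066026311426335e-10
83.7 [ 0.1884 -0.0393  1.8027 -0.      1.3783 -2.8432] 1.0959946838973167e-09
  pick -150 [-0.8823  0.2265  1.6182  0.      1.2968 -2.9767] 1.2812917393745238e-10
  pick -120 [-0.7458  0.2398  1.6229 -0.1749  1.2584 -3.12  ] 0.16628789346373393
  pick -96 [-0.606   0.2101  1.7414 -0.4156  1.0965 -3.12  ] 0.3735204169023358
  pick -60 [-0.6297  0.121   2.1577 -1.1387  0.4312 -3.12  ] 0.689370215469801
  pick -40 [-0.5628  0.1261  2.1562 -1.14    0.4529 -3.12  ] 0.6880274536494093
  pick 0 [-0.4438  0.1194  2.1575 -1.14    0.5144 -3.12  ] 0.8982279074407773
[23.9158  8.0124 21.6785]
[ 25.1327   0.1632 -14.0383] [0.3894 0.3495 0.3061]
```

```bash
python3 -m pendant '[0.005,-0.055,0,5,0,-2.8,0.06, 0.005,-0.055,0,5,0,-2.8,0.06, 0.005,-0.06,0,5,0,-2.8,0.07, 0.005,-0.06,0,5,0,-2.8,0.0854, 0.005,-0.06,-0.002,5.1,0.2,-2.8,0.0854, 0.005,-0.06,-0.006,0,0,0,0.0854, 0.005,-0.06,-0.008,0,0,0,0.0854, 0.005,-0.06,-0.008,0,0,0,0.0854, 0.006,-0.06,-0.008,0,0,0,0.0854, 0.006,-0.06,-0.008,0,0,0,0.0854, 0.006,-0.06,-0.008,0,0,0,0.0854, 0.006,-0.06,-0.008,0,0,0,0.0854]'; python3 -m pendant '[0,0,0,0,0,0,0.0854]'; python3 - <<'E'
from fk import *
o,M=cur(); print(o["q"],M[:,1],M[:,2]); print(R.from_matrix(tool(-96.3,0)@M.T).as_rotvec(degrees=True), np.array([.4535,-.3658,.0785])-o["eef_pos"])
t=ctrl.camera("top");cv2.imwrite("pics/t7.png",t[:,:,::-1]); s=ctrl.camera("scene");cv2.imwrite("pics/s7.png",s[:,:,::-1])
E
```

```text
time_s: 15.22
eef_pos: [0.4532, -0.3612, 0.2492]
eef_rot: [0.472, -0.471, 0.528, -0.526]
wrist_force: [0.3, 1.4, -0.3]
opening: 0.998
time_s: 15.35
eef_pos: [0.4522, -0.3626, 0.2474]
eef_rot: [0.471, -0.47, 0.53, -0.526]
wrist_force: [-0.3, 0.1, -0.2]
opening: 1.003
[-0.881   0.1815  1.5731  0.0009  1.3927 -0.7656] [-0.0029  0.0049 -1.    ] [ 0.9933 -0.1153 -0.0035]
[-0.281  -0.1691  0.3223] [ 0.0013 -0.0032 -0.1689]
```

View pics/t7.png

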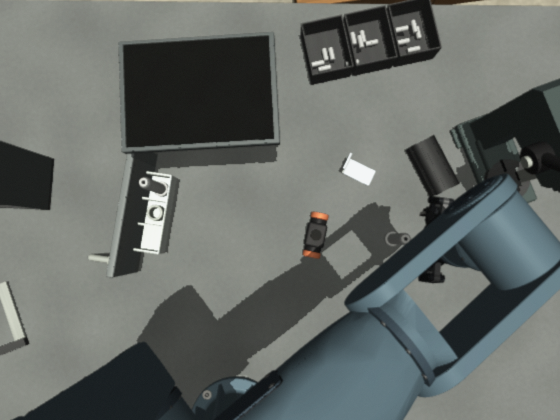

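View pics/s7.png

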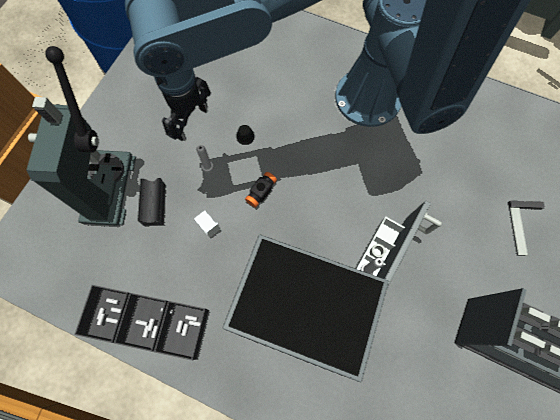

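```bash
python3 -m pendant '[0.001,-0.003,-0.04,-0.3,-0.2,0.3,0.0854, 0,0,-0.04,0,0,0,0.0854, 0,0,-0.035,0,0,0,0.0854, 0,0,-0.03,0,0,0,0.0854, 0,0,-0.022,0,0,0,0.0854, 0,0,0,0,0,0,0.0854]'; python3 - <<'E'
from fk import *
o,M=cur(); print(M[:,1],o["eef_pos"],o["wrist_force"])
s=ctrl.camera("scene");cv2.imwrite("pics/s8.png",cv2.resize(s[80:200,140:260,::-1],None,fx=5,fy=5))
E
```

```text
time_s: 16.2
eef_pos: [0.4541, -0.36, 0.083]
eef_rot: [-0.474, 0.473, -0.525, 0.526]
wrist_force: [-0.4, 0.4, 0.5]
opening: 1.002
[ 0.0022 -0.001  -1.    ] [ 0.4541 -0.36    0.083 ] [-0.371   0.4413  0.5491]
```

View pics/s8.png

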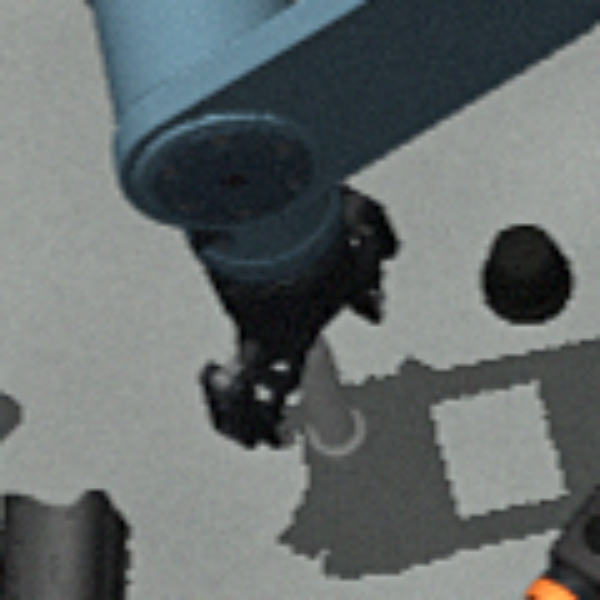

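```bash
python3 -m pendant '[0,-0.0055,-0.004,0,0,0,0.0854, 0,0,0,0,0,0,0.05, 0,0,0,0,0,0,0.03, 0,0,0,0,0,0,0.02, 0,0,0,0,0,0,0.015, 0,0,0,0,0,0,0.015, 0,0,0,0,0,0,0.015, 0,0,0,0,0,0,0.015]'
```

```text
time_s: 17.25
eef_pos: [0.4547, -0.3686, 0.0813]
eef_rot: [-0.473, 0.473, -0.523, 0.528]
wrist_force: [-4.8, 0.7, 5.2]
opening: 0.288
```

```bash
python3 -m pendant '[0,0,0.02,0,0,0,0.015, 0,0,0.04,0,0,0,0.015, 0,0,0.05,0,0,0,0.015, 0,0,0.04,0,0,0,0.015, 0,0.02,0.02,0,0,0,0.015, 0,0,0,0,0,0,0.015]'; python3 - <<'E'
from fk import *
o,M=cur(); print(M[:,1],o["eef_pos"],o["wrist_force"])
s=ctrl.camera("scene");cv2.imwrite("pics/s9.png",cv2.resize(s[60:200,120:280,::-1],None,fx=4,fy=4))
E
```

```text
time_s: 18.0
eef_pos: [0.4561, -0.3479, 0.2536]
eef_rot: [-0.474, 0.473, -0.521, 0.529]
wrist_force: [0.4, 0.1, -5.4]
opening: 0.287
[ 0.0084 -0.0074 -0.9999] [ 0.4561 -0.3479  0.2536] [ 0.3878  0.1064 -5.3503]
```

View pics/s9.png

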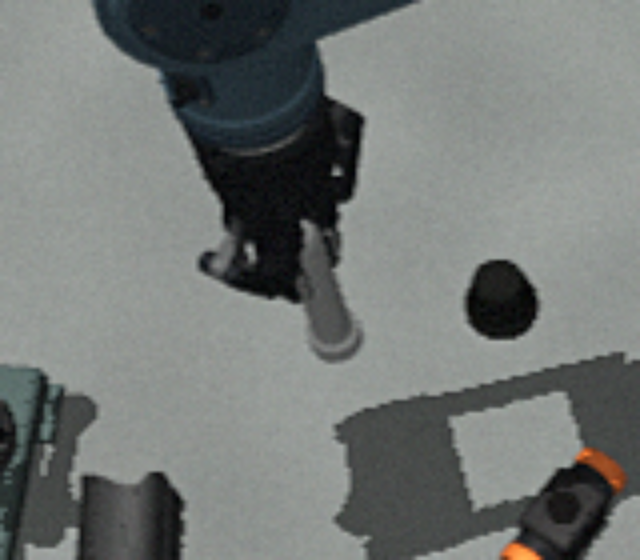

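```bash
python3 -m pendant '[-0.001,0.025,0,0,0,0,0.015, -0.001,0.04,0,0,0,0,0.015, -0.001,0.05,0,0,0,0,0.015, -0.001,0.055,0,0,0,0,0.015, -0.001,0.055,0,0,0,0,0.015, -0.001,0.055,0,0,0,0,0.015, -0.002,0.055,0,0,0,0,0.015, -0.002,0.05,0,0,0,0,0.015, -0.002,0.045,0,0,0,0,0.015, -0.001,0.03,0,0,0,0,0.015, 0,0.015,0,0,0,0,0.015, 0,0,0,0,0,0,0.015]'; python3 - <<'E'
from fk import *
o,M=cur(); print(M[:,1],o["eef_pos"],o["wrist_force"])
print(R.from_matrix(tool(-96.3,0)@M.T).as_rotvec(degrees=True), np.array([.441,.205,.2])-o["eef_pos"])
E
```

```text
time_s: 19.55
eef_pos: [0.4418, 0.1269, 0.2502]
eef_rot: [-0.473, 0.474, -0.523, 0.528]
wrist_force: [-0.2, -0.2, -4.9]
opening: 0.289
[ 0.0037 -0.0053 -1.    ] [0.4418 0.1269 0.2502] [-0.2278 -0.1703 -4.9026]
[ 0.3023  0.2139 -0.3366] [-0.0008  0.0781 -0.0502]
```

```bash
python3 -m pendant '[0,0.03,0,0.15,0.1,-0.15,0.015, -0.001,0.03,0,0.15,0.1,-0.15,0.015, 0,0.014,0,0,0,0,0.015, 0,0.004,-0.02,0,0,0,0.015, 0,0,-0.03,0,0,0,0.015, 0,0,0,0,0,0,0.015]'; python3 - <<'E'
from fk import *
o,M=cur(); print(M[:,1],o["eef_pos"],o["wrist_force"])
t=ctrl.camera("top");cv2.imwrite("pics/t10.png",cv2.resize(t[140:290,70:220,::-1],None,fx=4,fy=4)); s=ctrl.camera("scene");cv2.imwrite("pics/s10.png",cv2.resize(s[150:290,300:460,::-1],None,fx=4,fy=4))
for n,i in(("scene",0),("top",0)):
    for r in ctrl.silhouettes("die_pin_mid",n)[:3]: print(n,round(r["score"],2),r["bbox"])
E
```

```text
time_s: 20.3
eef_pos: [0.4393, 0.2032, 0.1984]
eef_rot: [0.47, -0.473, 0.528, -0.526]
wrist_force: [0.1, 0.0, -6.0]
opening: 0.288
[-0.0043 -0.0016 -1.    ] [0.4393 0.2032 0.1984] [ 0.1167  0.0237 -5.9991]
scene 0.66 [244.4, 172.4, 278.9, 210.3]
top 0.8 [122.3, 228.8, 153.2, 249.2]
```

View pics/t10.png

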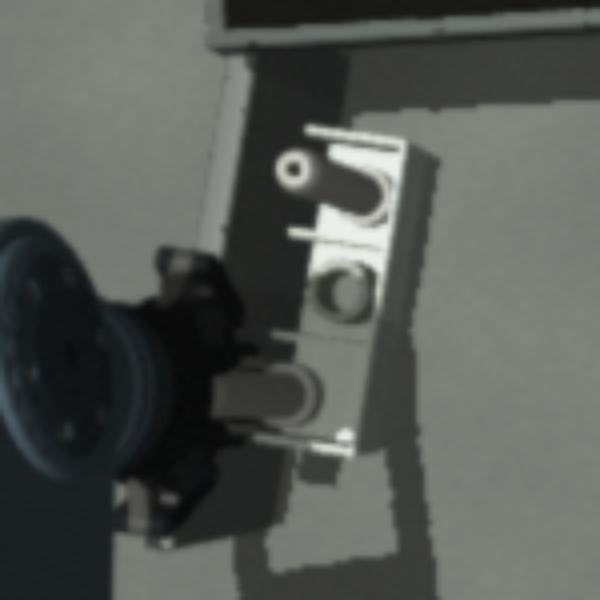

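View pics/s10.png

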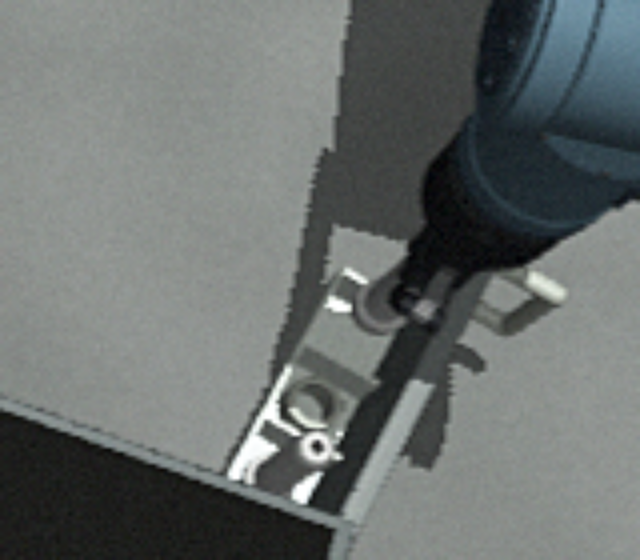

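```bash
python3 - <<'E'
from h import *
print(pz("top",142.6,238.1,.125),pz("scene",395.4,225.9,.125))
t=lambda x,y,z:pz("top",x/4+69.6,y/4+139.6,z)
print("walls",t(250,436,.081),t(352,452,.081),t(275,335,.081),t(370,343,.081))
for c in("top","scene"): print(proj(c,np.array([.4393,.2035,.125])), proj(c,np.array([.441,.208,.036])))
E
```

```text
[0.4399 0.2031 0.125 ] [0.4352 0.209  0.125 ]
walls [0.4149 0.2416 0.081 ] [0.4074 0.1822 0.081 ] [0.4732 0.2299 0.081 ] [0.47   0.1746 0.081 ]
[142.4104 238.3729] [153.3932 237.6699]
[392.915  226.4203] [384.898  236.0445]
```

```bash
python3 -m pendant '[0.002,0.003,-0.01,0,0,0,0.015, 0,0,-0.02,0,0,0,0.015, 0,0,-0.02,0,0,0,0.015, 0,0,-0.015,0,0,0,0.015, 0,0,-0.008,0,0,0,0.015, 0,0,0,0,0,0,0.015]'
```

```text
time_s: 21.25
eef_pos: [0.4429, 0.2075, 0.1276]
eef_rot: [-0.472, 0.471, -0.527, 0.527]
wrist_force: [-0.3, -0.6, -5.0]
opening: 0.286
```

```bash
python3 -m pendant '[0,0,-0.004,0,0,0,0.015, 0,0,-0.003,0,0,0,0.015, 0,0,0,0,0,0,0.015]'; python3 -m pendant '[0,0,-0.002,0,0,0,0.015, 0,0,0,0,0,0,0.015]'
```

```text
time_s: 21.62
eef_pos: [0.4431, 0.2075, 0.121]
eef_rot: [-0.472, 0.471, -0.527, 0.527]
wrist_force: [-0.7, -0.7, -4.3]
opening: 0.286
time_s: 21.88
eef_pos: [0.443, 0.2075, 0.1189]
eef_rot: [-0.472, 0.471, -0.527, 0.527]
wrist_force: [0.1, -0.2, -4.7]
opening: 0.288
```

```bash
python3 -m pendant '[0,0,-0.0015,0,0,0,0.015, 0,0,0,0,0,0,0.015]';python3 -m pendant '[0,0,-0.001,0,0,0,0.015, 0,0,0,0,0,0,0.015]'
```

```text
time_s: 22.12
eef_pos: [0.4432, 0.2076, 0.1175]
eef_rot: [-0.472, 0.471, -0.527, 0.527]
wrist_force: [0.5, 0.3, -5.6]
opening: 0.286
time_s: 22.38
eef_pos: [0.4434, 0.2077, 0.1173]
eef_rot: [-0.472, 0.471, -0.526, 0.527]
wrist_force: [-2.2, -0.4, 5.7]
opening: 0.291
```

```bash
python3 - <<'E'
from h import *
t=ctrl.camera("top");cv2.imwrite("pics/t11.png",cv2.resize(t[140:290,70:220,::-1],None,fx=4,fy=4)); s=ctrl.camera("scene");cv2.imwrite("pics/s11.png",cv2.resize(s[150:290,300:460,::-1],None,fx=4,fy=4))
E
```

```text
(no output)
```

View pics/t11.png

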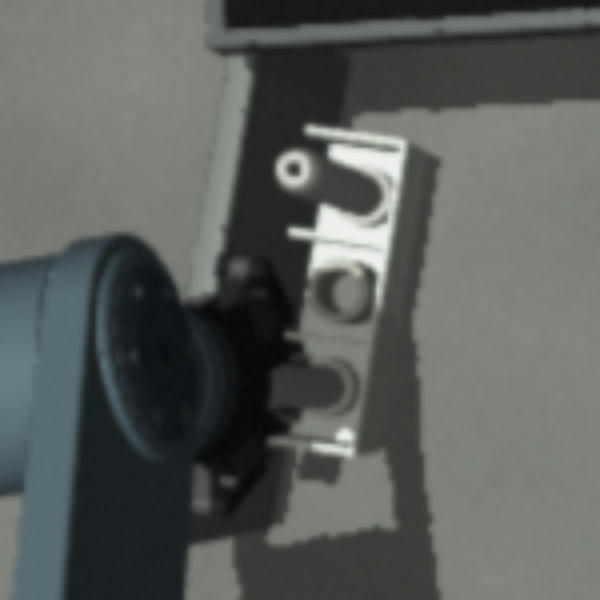

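View pics/s11.png

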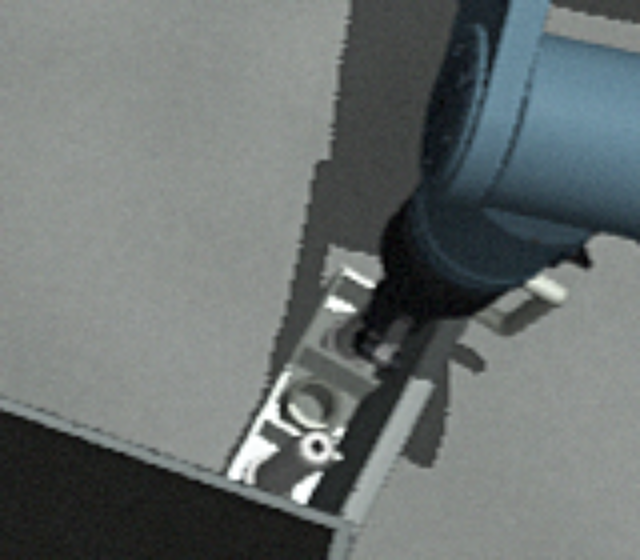

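```bash
python3 -m pendant '[0,0,0,0,0,0,0.03, 0,0,0,0,0,0,0.04, 0,0,0,0,0,0,0.055, 0,0,0,0,0,0,0.06, 0,0,0,0,0,0,0.06]';python3 -m pendant '[0,0,0.01,0,0,0,0.06, 0,0,0.02,0,0,0,0.06, 0,0,0.03,0,0,0,0.06, 0,0,0.04,0,0,0,0.06, 0,0,0.05,0,0,0,0.06, 0,-0.04,0.03,0,0,0,0.06, 0,-0.06,0,0,0,0,0.06, 0,-0.06,0,0,0,0,0.06, 0,-0.06,0,0,0,0,0.06, 0,-0.03,0,0,0,0,0.06, 0,0,0,0,0,0,0.06]'; python3 - <<'E'
from h import *
t=ctrl.camera("top");cv2.imwrite("pics/t12.png",t[:,:,::-1]);cv2.imwrite("pics/t12c.png",cv2.resize(t[140:290,70:220,::-1],None,fx=4,fy=4)); s=ctrl.camera("scene");cv2.imwrite("pics/s12.png",cv2.resize(s[150:290,300:460,::-1],None,fx=4,fy=4))
for n in("die_pin_mid","mate_pin_mid","bushing"):
    for c in("top","scene"):
        for r in ctrl.silhouettes(n,c)[:3]: print(n,c,round(r["score"],2),r["bbox"])
E
```

```text
time_s: 23.1
eef_pos: [0.4431, 0.2075, 0.1164]
eef_rot: [-0.472, 0.471, -0.527, 0.527]
wrist_force: [-0.4, 1.0, -0.2]
opening: 0.707
time_s: 24.48
eef_pos: [0.4431, -0.0443, 0.2971]
eef_rot: [-0.471, 0.47, -0.527, 0.528]
wrist_force: [-0.2, -0.2, -0.4]
opening: 0.707
die_pin_mid top 0.72 [127.7, 231.2, 143.2, 244.3]
die_pin_mid top 0.44 [140.0, 176.3, 166.1, 196.4]
die_pin_mid scene 0.75 [379.9, 218.1, 407.4, 241.9]
mate_pin_mid top 0.53 [139.8, 177.5, 167.7, 195.8]
mate_pin_mid scene 0.57 [363.4, 256.8, 383.4, 275.4]
mate_pin_mid scene 0.34 [242.7, 173.9, 277.0, 204.9]
bushing top 0.16 [89.2, 154.9, 177.0, 278.0]
bushing scene 0.66 [373.3, 244.8, 384.8, 262.2]
```

View pics/t12.png

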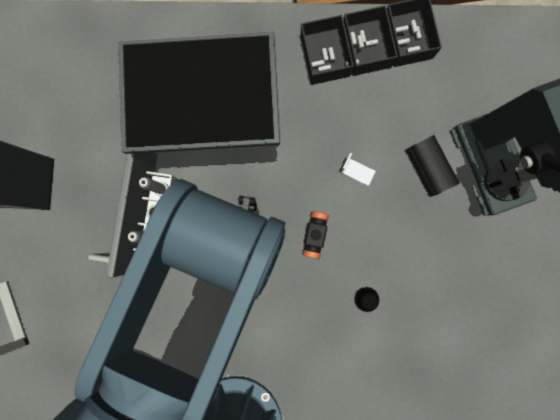

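View pics/t12c.png

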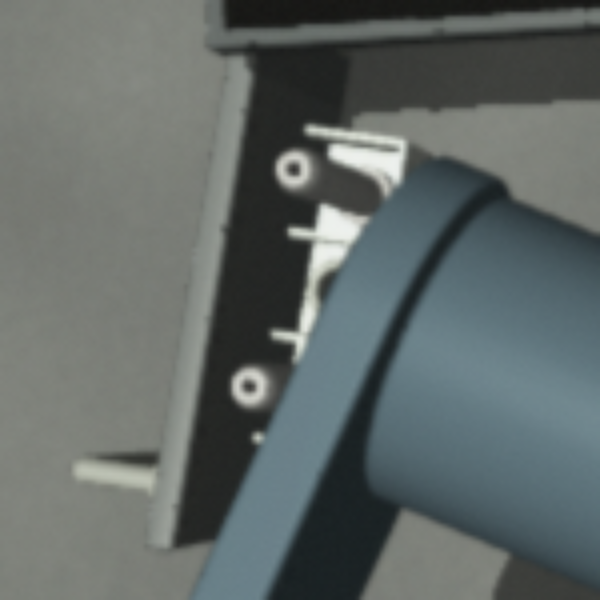

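View pics/s12.png

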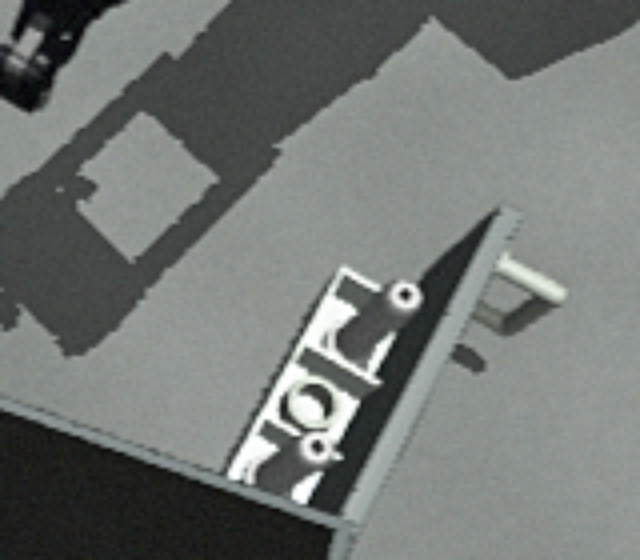

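```bash
python3 - <<'E'
from h import *
print(pz("top",248/4+69.6,387/4+139.6,.171),pz("scene",403/4+299.6,294/4+149.6,.171),tri(("top",248/4+69.6,387/4+139.6),("scene",403/4+299.6,294/4+149.6)))
o=ctrl.get_obs();print(o["time_s"],np.abs(o["dq"]).max(),o["wrist_force"])
ctrl.hand_in()
E
```

```text
[0.4433 0.2104 0.171 ] [0.4413 0.2095 0.171 ] (array([0.4433, 0.2086, 0.176 ]), np.float64(6.580117298154851e-05))
24.875 0.006187111081341966 [-0.0093  0.7785 -0.3361]
the job is handed in; nothing more can be done
```

The door is wide open and the stray pin is standing upright in the empty cell. I handed the job in at 24.9 s, with the robot clear of everything.

**What I did:** I swung the door open by its pull to about 1.76 rad. I let go of the pull once early on, to turn the gripper half a turn, because the last joint would have run out of range. I then picked up the pin, lowered it until the force reading showed its collar touching the cell floor, let go and backed off.

**Last checks:**
- **Pin:** both cameras put its nose within about 3 mm of the cell's middle and at the expected height. It looks the same as its mate.
- **Mate:** it is standing in its own cell.
- **Bushing:** it is in its own cell in the scene picture. The arm partly hid it in the last top picture, where its detection scored only 0.16.
- **Other things:** the hammer head, coupon, bumper and vee die look unmoved in the top picture, though I did not measure them again.
- **Wrist force:** the readings I took stayed under about 25 N.

**Disagreement:** my two door-angle estimates differed slightly. One gave 1.755 rad and the other about 1.77 rad, both well past square (1.57 rad).

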